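Park the optical rail in its bay behind the post

ROBOT

A 6-joint arm with a two-finger parallel gripper is mounted at the origin on the work surface. World frame = base frame: x ahead of the robot, y to its left, z up, the work surface at z = 0. Lengths are in m, angles in rad, forces in N, time in s.
With the tool pointing down it reaches from about 0.325 to 0.875 m from the base axis. Payload 4.4 kg.
Tool frame: the origin (TCP) lies between the finger pads; the fingertips stand 8 mm ahead of it and the grasp point (between the pads) lies 11 mm behind it; z points along the fingers, y is the direction in which the jaws open and shut (so a half turn about z gives the same grasp; the last joint's range is limited). The gripper opens to 85 mm and grips with 20 to 120 N. Pads are 22 mm wide; open, the fingers measure 114 mm over their backs; the gripper's body (76 mm by 85 mm) begins 54 mm behind the grasp point. The pads swing forward as they close: fully open they stand 13 mm farther back than shut.
Start: joints at [-1.46, 0.207, 1.542, -0, 1.393, -0.15], TCP at [0.148, -0.556, 0.217] pointing down, gripper open.
Joint ranges: [-2.73, 2.73], [-0.86, 2.22], [0.23, 2.46], [-1.11, 4.25], [0.08, 2.63], [-2.82, 2.82]. Speed limits (rad/s): [2.79, 2.79, 3.14, 3.14, 3.14, 3.14].

INTERFACE

Orientations are given as a 3x3 rotation matrix whose columns are the frame's x, y, z axes.
In Python, from workcell import get_obs, capture, calibration, finish_job, look_for, mark_of gives the robot as it stands. The module is installed in compiled form; this text tells all that it offers.
- The arm moves only by the tool jog_arm, never from a script. Its argument "rows" is a list of rows, each a list of 5 numbers: the shift along the world's x, y, z in units of 3 cm (1.0 is 3 cm), then the turn about the world's z in units of 0.15 rad (1.0 is 0.15 rad), then the gripper's target within -1 to 1 (shut at 1, half-way at 0, fully open at -1). A call has 1 to 10 rows; each row shifts and turns the commanded pose from where the row before left it; what a row does not reach is not made up. A row lasts 1/10 s, in which the tool goes at most 50 mm and 8.59 degrees, less where a joint would pass 70% of its speed; a pose out of reach is approached as far as the arm can. A call with a number of a shift or a turn outside -1 to 1 is refused whole. A call with a gripper value outside its range is refused whole. The fingers move at their own pace and stop on an object; "squeeze" is the grip in N (left out, the last holds). Time passes only in rows, so rows that do not move let the fingers close. It gives the time, the measured TCP pose, the force and the opening at its end, in the units of the state.
- get_obs(): the state, without advancing time (a new reading comes with each control period).
- capture(name): name is "scene" or "top"; returns (picture, depth): 384x512x3 uint8, red, green, blue; 384x512 float32, m along the optical axis (not along the pixel's ray), 0 where there is no reading.
- calibration(name): a dict with "fx", "fy", "cx", "cy" (pixels), "R" (3x3) and "t" (3): a world point X has camera coordinates R X + t. Camera axes: x right, y down, z forward; pixel columns grow to the right and rows downward; lengths in m; the calibration is good to about 2 mm. A picture is of the moment at which its call begins. calibration takes no time and is no camera call.
- finish_job(): hands the job in, once; it reports no verdict.
Trained networks look in the newest picture that a camera, given by its name, has taken for a name from the list of things; names that differ only in an ending like _2 or _b are one class to them, and where a whole thing is asked for, a point or a joint stands for the part that bears it (a point fixed in the world has none). Each returns a list of dicts, best first, with "p" (0 to 1); they miss things now and then, are a little off and sometimes report something else, mostly with a low value. They report only what shows in the picture. A call takes as long as a camera call. They do not tell look-alikes from the thing itself.
- look_for(name, camera): "position" ([column, row] in pixels, amid what is visible of it).
- mark_of(name, camera): "position" ([column, row] in pixels: a listed point, or the origin of a listed thing).
The state is a dict: "clock": time; "joint_pos": joint angles; "joint_velocities": joint speeds; "joint_efforts": joint torques, N m; "ee_pos": TCP position; "eef_rot": TCP orientation; "contact_force": force on the tool from outside, world axes, zero at the start; "wrist_torque": the same for the moment, N m; "gripper_width": opening from 0.0 (shut) to 1.0 (fully open).
Only numpy, scipy, OpenCV 4.12 (cv2) and the standard library are available. Lean on these libraries where they do the work, as an engineer would, in place of code of your own. Each camera call takes 0.05 s, during which the arm holds its last target. There are 200 camera calls.

TASK

Put the loose aluminium rail away in the black three-sided bay by gently pushing it along the bench with the fingertips, never pinching or lifting it: push one end and then the other to pivot it, so that the end on the post's side goes in behind the post first and then the other end swings in. Finish with the rail lying wholly in the bay, flush along the back wall, and leave everything else where it stands.

Things in the scene. Friction and masses are not known exactly. Their poses are not given: they have to be found in the camera images.
- rail_center (a point): Centre, half-way up, of the loose rail: straight aluminium bar with a dark groove along its top, 200 mm long, 30 wide, 22 high, 0.25 to 0.5 kg, flat on the bench; 2 to 7 N slides it. Its y axis runs along its length to its left end, x across it towards the bay, z up. It starts in front of the bay's mouth, turned under 0.35 rad from the bay.
- rail_left (a point): Middle of the rail's left (+y) end face, 11 mm up, 100 mm from its centre.
- rail_right (a point): Middle of the rail's right (-y) end face, 11 mm up, 100 mm from its centre.
- bay: Fixed three-sided black fence, 25 mm high, walls 10 mm thick; its floor is the bare bench. Origin at bench level in the middle of the open mouth; x points into the bay (away from the robot), y along the mouth to the left. Inside: 240 mm long (y -120 to +120 mm), 52 mm deep (x from 0 at the mouth to the back wall at +52 mm), with end walls over the full depth.
- post: Fixed upright steel post, 25 mm in diameter, 60 mm high, origin at its foot on its axis, which stands 15 mm before the mouth line and 80 mm left or right of its middle (bay y = +80 or -80 mm, varying). From post to the far end wall is 187 mm, less than the rail; behind the post 54 mm remain to the back wall. The mirrored place has only a flush empty socket, no obstacle.
- lens: Bystander: small lens in a round black mount on a foot, 80 mm high, foot 40 mm across, beyond the left end of the bay; origin at the foot's centre.
- jar: Bystander: small amber jar, 36 mm across, 50 mm high, behind the bay; origin under its centre.
- weight: Bystander: brass weight, 40 mm across, 30 mm high, beyond the right end of the bay; origin under its centre.
- tile: Bystander: flat white tile, 40 x 50 x 6 mm, behind the bay; origin under its centre.
- collar: Bystander: steel post collar, 26 mm across, 18 mm high, in front of the bay and well to its left; origin under its centre.
- driver: Bystander: screwdriver lying on the bench to the right; origin under its middle.
- tray: Bystander: shallow open white tray, 90 x 120 x 25 mm, farther to the left; origin under its centre.
- rail: The rail itself (see rail_center): same axes, origin at the centre of its underside, 11 mm below rail_center.
Things that resemble listed ones, but are neither listed nor needed, are in the scene too. Of the things that look like the rail, the larger one is meant.

How it is judged:
By the outcome, as a careful person would: the job done as asked, in the order asked, and still so for the second after the job is handed in, with the robot touching nothing.
It also fails if it takes over 72 s, if anything falls off the work surface, if the arm or the gripper's body presses on something with over 40 N, if the wrist force passes 120 N, or if a joint passes its speed limit or range.

## Working session

There is one attempt and no reset: what is moved stays moved. The work goes in short steps, Python scripts to look and compute and a tool call to move; the robot and the scene stay as the last step left them, time stands still between calls to the robot, and variables do not carry over. Pictures are saved under pics/ and viewed, about 8 in all and at most 12, crops included, and the job is handed in when it is done.

Besides the shell and the picture viewer there is one more tool, called as name([rows], argument=value, ...), one row to a line, values as JSON. jog_arm: Moves the arm, as the interface text tells. Its arguments: {"type":"object","properties":{"rows":{"type":"array"},"squeeze":{"type":"number"}},"required":["rows"]}

```bash
mkdir -p pics
cat > h.py <<'E'
import numpy as np, cv2
from workcell import *
def ray(cam,p,z):
    c=calibration(cam);R=np.array(c["R"]);t=np.array(c["t"])
    d=R.T@np.array([(p[0]-c["cx"])/c["fx"],(p[1]-c["cy"])/c["fy"],1]);o=-R.T@t
    return o+d*(z-o[2])/d[2]
def proj(cam,X):
    c=calibration(cam);q=np.array(c["R"])@np.array(X)+np.array(c["t"])
    return np.array([c["fx"]*q[0]/q[2]+c["cx"],c["fy"]*q[1]/q[2]+c["cy"]])
def save(cam,n,img): cv2.imwrite(f"pics/{n}.png",cv2.cvtColor(img,cv2.COLOR_RGB2BGR))
E
python3 - <<'E'
from h import *
ims=[]
for c in ("top","scene"):
    im,d=capture(c); save(c,c+"0",im)
    for n,z in [("rail_center",.011),("rail_left",.011),("rail_right",.011),("bay",0),("post",0)]:
        for r in mark_of(n,c)[:3]: print(c,n,np.round(r["position"],1),round(r["p"],2),np.round(ray(c,r["position"],z),4))
print(get_obs()["clock"], ray("top",(256,192),0),ray("top",(256,193),0),ray("top",(257,192),0))
E
```

```text
top rail_center [328.8 262.2] 0.73 [ 0.3497 -0.1534  0.011 ]
top rail_center [291.9 214. ] 0.66 [ 0.496  -0.0406  0.011 ]
top rail_left [302.1 256.4] 0.7 [ 0.3661 -0.0718  0.011 ]
top rail_left [260.3 210.2] 0.58 [0.5065 0.0577 0.011 ]
top rail_right [324.9 215. ] 0.86 [ 0.4943 -0.1432  0.011 ]
top rail_right [356.5 262.2] 0.7 [ 0.3508 -0.2381  0.011 ]
top rail_right [250.1 191.7] 0.27 [0.5643 0.0903 0.011 ]
top post [252.2 192. ] 0.65 [0.5651 0.0837 0.    ]
scene rail_center [207.1 200.7] 0.72 [ 0.5046 -0.0481  0.011 ]
scene rail_center [243.1 189.1] 0.61 [0.5179 0.0565 0.011 ]
scene rail_center [151.3 179.4] 0.57 [ 0.3637 -0.1564  0.011 ]
scene rail_left [176.5 173.5] 0.81 [ 0.3788 -0.0856  0.011 ]
scene rail_left [241.5 186.3] 0.8 [0.5073 0.057  0.011 ]
scene rail_right [171.2 211.2] 0.91 [ 0.4887 -0.1474  0.011 ]
scene rail_right [122.1 190.3] 0.76 [ 0.3599 -0.2413  0.011 ]
scene rail_right [241.2 189.1] 0.3 [0.5154 0.0519 0.011 ]
scene bay [245.1 217.6] 0.9 [0.5961 0.0211 0.    ]
scene post [258.1 201.2] 0.7 [0.5669 0.0774 0.    ]
0.6 [0.56528313 0.07174349 0.        ] [0.56209067 0.07170347 0.        ] [0.56532735 0.06858651 0.        ]
```

View pics/top0.png

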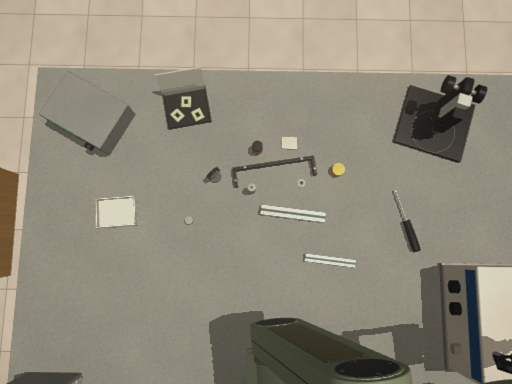

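View pics/scene0.png

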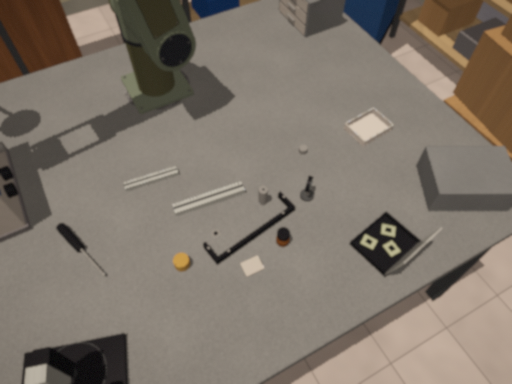

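Three rail-like things show up. The long bar is at top (292,214), about 66 px or 205 mm, and the short bar is at top (330,260), about 52 px or 160 mm. The dark bay is at (275,165). The long bar fits "200 mm, the larger one". The post is at (252,188), on the left, and the empty socket is at (301,183). I'll confirm this in an enlarged crop and fit the edges.

```bash
cat >> h.py <<'E'
def railpose(im):
    "rail top outline by threshold in the top picture -> centre, yaw, size at z=.022"
    g=im.astype(int).min(2); S=4
    x0,y0,x1,y1=215,140,350,235
    c=cv2.resize(g[y0:y1,x0:x1].astype(np.uint8),None,fx=S,fy=S,interpolation=cv2.INTER_CUBIC)
    m=(c>150).astype(np.uint8); m=cv2.morphologyEx(m,cv2.MORPH_CLOSE,np.ones((17,17)))
    best=None
    for k in cv2.findContours(m,cv2.RETR_EXTERNAL,cv2.CHAIN_APPROX_NONE)[0]:
        p=k[:,0].astype(float); px=(p+.5)/S-.5+[x0,y0]
        w=np.array([ray("top",q,.022)[:2] for q in px]).astype(np.float32)
        (cx,cy),(a,b),_=r=cv2.minAreaRect(w)
        if max(a,b)>.15:
            bx=cv2.boxPoints(r); e=[bx[1]-bx[0],bx[2]-bx[1]]; e=max(e,key=np.linalg.norm)
            e=e*np.sign(e[1]); best=(np.array([cx,cy]),np.arctan2(-e[0],e[1]),sorted((a,b)))
    return best
E
python3 - <<'E'
from h import *
im,d=capture("top")
x0,y0,x1,y1=215,135,345,235
save("top","crop1",cv2.resize(im[y0:y1,x0:x1],None,fx=6,fy=6,interpolation=cv2.INTER_CUBIC))
print(railpose(im))
g=im.max(2)[150:195,228:322]
print(np.percentile(g,[2,5,10,50]))
m=(g<75).astype(np.uint8)
n,l,s,c=cv2.connectedComponentsWithStats(m); i=1+np.argmax(s[1:,4]);print(s[i])
yy,xx=np.where(l==i)
w=np.array([ray("top",(x+228,y+150),.025)[:2] for x,y in zip(xx,yy)]).astype(np.float32)
r=cv2.minAreaRect(w);print(r);print(cv2.boxPoints(r))
E
```

```text
(array([ 0.49841443, -0.04275563]), np.float32(-0.11371511), [0.03193246200680733, 0.20110110938549042])
[ 62.  74.  87. 149.]
[  4   8  84  20 194]
((0.6276597380638123, 0.01829543709754944), (0.05449454113841057, 0.2550103962421417), 7.852821350097656)
[[ 0.5832471   0.14088216]
 [ 0.6180889  -0.11173681]
 [ 0.67207235 -0.10429129]
 [ 0.6372306   0.14832768]]
```

View pics/crop1.png

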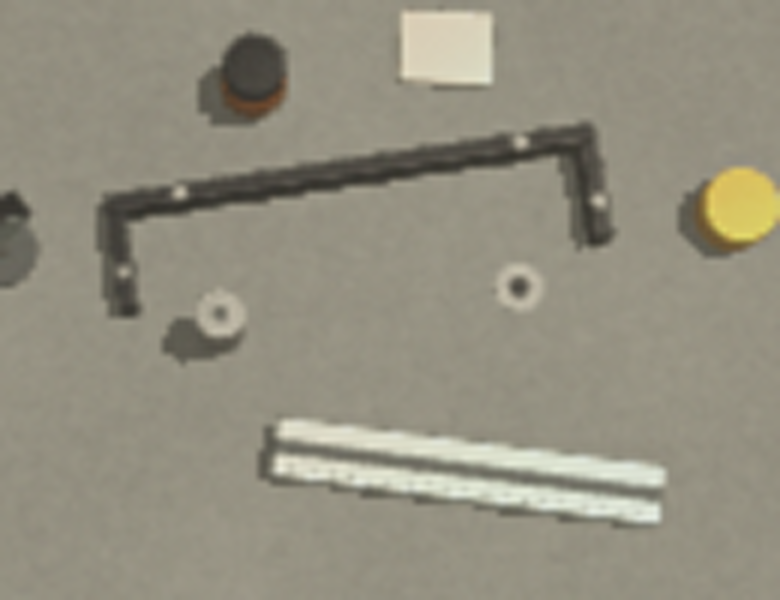

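The crop confirms it. The long bar runs from crop (275,450) to (662,497), the post is at (220,313), the flush socket at (519,287), and the bay opens toward the robot. Next I'll refine the bay pose.

Run:
```python
from h import *
P=lambda x,y,z: ray("top",(x/6+215-.42,y/6+135-.42),z)[:2]
post=P(220,313,.06); sock=P(519,287,0)
sb=[P(180,192,.025),P(521,143,.025)]; se=[P(124,272,.025),P(599,201,.025)]
print(post,sock,np.linalg.norm(post-sock))
for a,b in ((post,sock),sb,se):
    e=a-b; print("yaw",np.arctan2(-e[0],e[1]),np.linalg.norm(e),"mid",(a+b)/2)
th=np.mean([np.arctan2(-(a-b)[0],(a-b)[1]) for a,b in (sb,se)]); u=np.array([np.cos(th),np.sin(th)]);v=np.array([-u[1],u[0]])
for n,m,off in (("post",(post+sock)/2,-.015),("back",sum(sb)/2,.057)): print(n,m-off*u)
m=sum(se)/2; print("end mid y",m@v, (sum(sb)/2)@v,((post+sock)/2)@v)
# scene camera check
im,d=capture("scene")
save("scene","scrop",cv2.resize(im[165:275,165:305],None,fx=5,fy=5,interpolation=cv2.INTER_CUBIC))
for n,z in(("post",0),("bay",0)):
  for c in("top","scene"):
    if c=="top": capture("top")
    for r in mark_of(n,c)[:1]: print(n,c,ray(c,r["position"],z))
```

```text
[0.57192148 0.08674792] [ 0.59802709 -0.07077155] 0.1596680538493644
yaw 0.16423662725540367 0.1596680538493644 mid [0.58497429 0.00798819]
yaw 0.16011465844834288 0.18006436683140467 mid [0.6556442  0.01974149]
yaw 0.16507371408325014 0.25001092395696867 mid [0.61910064 0.01362173]
post [0.59977645 0.01041637]
back [0.59939599 0.0105144 ]
end mid y -0.08677714930670653 -0.08665373117329037 -0.08681205957500544
post top [0.56739527 0.08061285 0.        ]
post scene [0.56854924 0.08789689 0.        ]
bay top [0.47415674 0.2845305  0.        ]
bay scene [0.603036   0.02407778 0.        ]
```

```bash
python3 -c "
from h import *
o=get_obs();R=np.array(o['eef_rot']);print(np.round(R,3),o['clock'],o['ee_pos'],o['contact_force'])"
```

```text
[[ 0.966  0.258 -0.   ]
 [ 0.258 -0.966  0.   ]
 [ 0.    -0.    -1.   ]] 1.0 [ 0.14825845 -0.55555171  0.21687932] [ 0.45166579  0.37906906 -0.29140575]
```

jog_arm([
  [0.3, 0.5, 0, -0.25, -1],
  [0.6, 1, 0, -0.25, -1],
  [0.6, 1, 0, -0.25, -1],
  [0.6, 1, 0, -0.25, -1],
  [0.6, 1, 0, -0.25, -1],
  [0.6, 1, 0, -0.25, -1],
  [0.6, 1, 0, -0.25, -1],
  [0.6, 1, 0, -0.25, -1],
  [0.6, 1, 0, -0.25, -1],
  [0.6, 1, 0, -0.25, -1],
])

```text
clock: 2.0
ee_pos: [0.3198, -0.2694, 0.2172]
eef_rot: [[0.993, -0.116, 0.001], [-0.116, -0.993, -0.001], [0.001, 0.001, -1.0]]
contact_force: [0.2, -0.1, 0.3]
gripper_width: 1.002
```

jog_arm([
  [0.6, 1, 0, 0, -1],
  [0.6, 1, 0, 0, -1],
  [0.6, 1, 0, 0, -1],
  [0.6, 1, 0, 0, -1],
  [0.6, 1, 0, 0, -1],
  [0.6, 1, 0, 0, -1],
  [0.6, 1, 0, 0, -1],
  [0.45, 0.76, 0, 0, -1],
  [0, 0, -0.5, 0, -1],
  [0, 0, 0, 0, -1],
])

```text
clock: 3.0
ee_pos: [0.4576, -0.0366, 0.2002]
eef_rot: [[0.994, -0.112, -0.004], [-0.112, -0.994, 0.001], [-0.004, -0.0, -1.0]]
contact_force: [-0.0, -0.2, 0.1]
gripper_width: 1.0
```

jog_arm([
  [0, 0, -0.8, 0, -1],
  [0, 0, -1, 0, -1],
  [0, 0, -1, 0, -1],
  [0, 0, -1, 0, -1],
  [0, 0, -1, 0, -1],
  [0, 0, -0.6, 0, -1],
  [0, 0, -0.4, 0, -1],
  [0, 0, -0.3, 0, -1],
  [0, 0, -0.15, 0, -1],
  [0, 0, 0, 0, -1],
])

```text
clock: 4.0
ee_pos: [0.459, -0.0379, 0.0145]
eef_rot: [[0.993, -0.114, 0.0], [-0.114, -0.993, -0.0], [0.0, -0.0, -1.0]]
contact_force: [-0.4, 0.3, 0.6]
gripper_width: 0.997
```

jog_arm([
  [0.2, -0.02, 0, 0, -1],
  [0.2, -0.02, 0, 0, -1],
  [0.1, 0, 0, 0, -1],
  [0.2, 0.02, 0, 0, -1],
  [0.2, 0.02, 0, 0, -1],
  [0.2, 0.02, 0, 0, -1],
  [0.2, 0.02, 0, 0, -1],
  [0.2, 0.02, 0, 0, -1],
  [0.2, 0.02, 0, 0, -1],
  [0, 0, 0, 0, -1],
])

```text
clock: 5.0
ee_pos: [0.5109, -0.0354, 0.0146]
eef_rot: [[0.994, -0.114, 0.001], [-0.114, -0.994, -0.0], [0.001, 0.0, -1.0]]
contact_force: [-0.0, -0.4, 0.1]
gripper_width: 1.0
```

```bash
cat >> h.py <<'E'
B=np.array([.5996,.0105]); TH=.163; U=np.array([np.cos(TH),np.sin(TH)]); V=np.array([-U[1],U[0]])
def report(n=None):
    im,d=capture("top"); o=get_obs(); T=np.array(o["ee_pos"])
    print("clock",o["clock"],"F",np.round(o["contact_force"],1),"tcp",np.round(T,4),"tcp bay",np.round([(T[:2]-B)@U,(T[:2]-B)@V],4))
    r=railpose(im)
    if r: print("rail",r,"bay",np.round([(r[0]-B)@U,(r[0]-B)@V,r[1]-TH],4))
    if n: save("top",n,cv2.resize(im[130:240,210:350],None,fx=5,fy=5,interpolation=cv2.INTER_CUBIC))
E
python3 -c "
from h import *
report('p1')"
```

```text
clock 5.05 F [0.4 0.8 0.1] tcp [ 0.5102 -0.0354  0.0144] tcp bay [-0.0957 -0.0307]
```

View pics/p1.png

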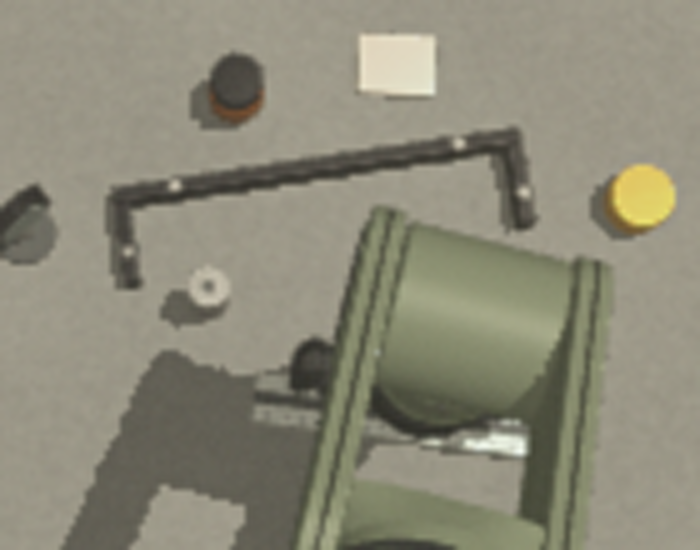

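The arm hides much of the rail in the top view, and only its left end shows, at about crop (258,390). I'll check with the scene camera.

Run:
```python
from h import *
im,d=capture("scene")
save("scene","p2",cv2.resize(im[140:280,120:320],None,fx=4,fy=4,interpolation=cv2.INTER_CUBIC))
for n in ("rail_center","rail_left","rail_right"):
    for r in mark_of(n,"scene")[:2]: print(n,np.round(r["position"],1),round(r["p"],2),np.round(ray("scene",r["position"],.011),4))
```

```text
rail_center [151.5 178.4] 0.92 [ 0.3607 -0.1547  0.011 ]
rail_center [208.7 197.1] 0.58 [ 0.496  -0.0392  0.011 ]
rail_left [241.4 188.5] 0.68 [0.5138 0.0533 0.011 ]
rail_left [176.4 170.3] 0.65 [ 0.3681 -0.0814  0.011 ]
rail_right [173.6 212.9] 0.8 [ 0.4967 -0.1438  0.011 ]
```

View pics/p2.png

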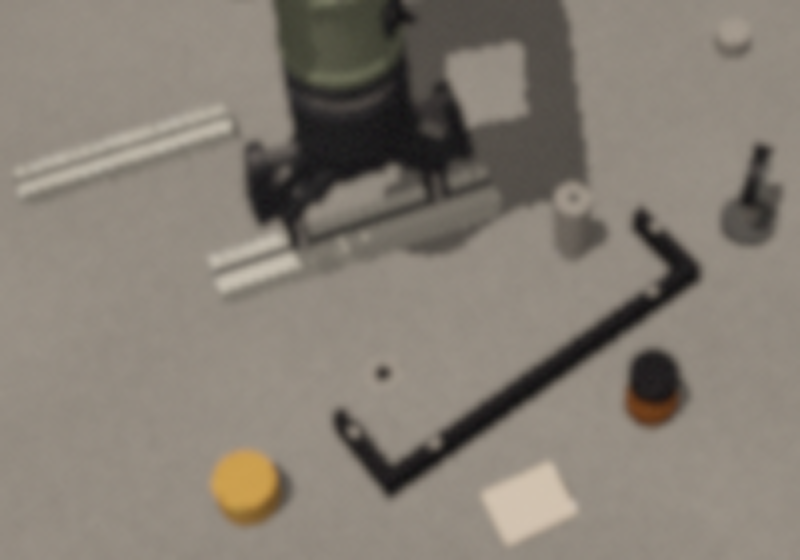

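The rail moved only about 7 mm. The open fingertips stand too high and rode over its top. I'll lift, back off and push again lower.

jog_arm([
  [0, 0, 0.5, 0, -1],
  [0, 0, 0.5, 0, -1],
  [-0.5, 0, 0, 0, -1],
  [-0.8, 0, 0, 0, -1],
  [-0.6, 0, 0, 0, -1],
  [-0.3, -0.1, -0.4, 0, -1],
  [0, 0, -0.4, 0, -1],
  [0, 0, -0.2, 0, -1],
  [0, 0, 0, 0, -1],
])

```text
clock: 6.15
ee_pos: [0.4434, -0.0382, 0.0134]
eef_rot: [[0.993, -0.114, -0.002], [-0.114, -0.993, 0.001], [-0.002, -0.0, -1.0]]
contact_force: [0.0, -0.5, -0.5]
gripper_width: 1.001
```

Run:
```python
from h import *
im,d=capture("scene"); np.save("s.npy",im)
# bright rail top in scene: mask by depth at z~.022, in front area
c=calibration("scene");R=np.array(c["R"]);t=np.array(c["t"])
v,u=np.mgrid[0:384,0:512]; P=np.stack([(u-c["cx"])/c["fx"]*d,(v-c["cy"])/c["fy"]*d,d],-1)
W=(P-t)@R
m=(W[...,2]>.013)&(W[...,2]<.032)&(d>0)&(W[...,0]>.475)&(W[...,0]<.57)&(W[...,1]>-.18)&(W[...,1]<.068)
p=W[m][:,:2].astype(np.float32);print(len(p),np.median(W[m][:,2]))
r=cv2.minAreaRect(p);print(r)
q=p-p.mean(0);_,s,vt=np.linalg.svd(q,full_matrices=False);print(p.mean(0),vt[0])
for n in ("rail_center","rail_left","rail_right"):
    for k in mark_of(n,"scene")[:2]: print(n,np.round(k["position"],1),round(k["p"],2),np.round(ray("scene",k["position"],.011),4))
report()
```

```text
787 0.02125605003055224
((0.5015993118286133, -0.04096284508705139), (0.20024597644805908, 0.03388172760605812), 83.7182388305664)
[ 0.50254434 -0.04301166] [-0.11043037 -0.99388385]
rail_center [209.2 197.7] 0.87 [ 0.4985 -0.0388  0.011 ]
rail_center [153.2 179.2] 0.81 [ 0.3657 -0.1514  0.011 ]
rail_left [178.2 168.7] 0.87 [ 0.3652 -0.0746  0.011 ]
rail_left [242.7 186.8] 0.62 [0.5105 0.0592 0.011 ]
rail_right [124.9 186.5] 0.97 [ 0.3513 -0.2302  0.011 ]
rail_right [243.6 219.5] 0.62 [0.6051 0.0119 0.011 ]
clock 6.4 F [-0.6  0.8 -0.1] tcp [ 0.4446 -0.0385  0.0147] tcp bay [-0.1609 -0.0232]
```

jog_arm([
  [0.3, 0, -0.2, 0, -1],
  [0.3, 0, -0.17, 0, -1],
  [0.2, -0.03, 0, 0, -1],
  [0.2, -0.03, 0, 0, -1],
  [0.2, 0, 0, 0, -1],
  [0.2, 0.02, 0, 0, -1],
  [0.2, 0.02, 0, 0, -1],
  [0.2, 0.02, 0, 0, -1],
  [0.2, 0.02, 0, 0, -1],
  [0.2, 0.02, 0, 0, -1],
])

```text
clock: 7.4
ee_pos: [0.5103, -0.0371, 0.0033]
eef_rot: [[0.993, -0.114, 0.0], [-0.114, -0.993, 0.0], [0.0, -0.0, -1.0]]
contact_force: [-0.2, 0.2, -0.4]
gripper_width: 0.999
```

```bash
cat >> h.py <<'E'
def rs(y0=-.2,y1=.068,x1=.57,x0=.47,zmin=.013,zmax=.028):
    "rail by scene depth (bench-frame window), result in world and bay frame"
    im,d=capture("scene"); c=calibration("scene");R=np.array(c["R"]);t=np.array(c["t"])
    v,u=np.mgrid[0:384,0:512]; W=(np.stack([(u-c["cx"])/c["fx"]*d,(v-c["cy"])/c["fy"]*d,d],-1)-t)@R
    b=(W[...,:2]-B)@np.stack([U,V],1)
    br=im.min(2)>95
    m=(d>0)&(W[...,2]>zmin)&(W[...,2]<zmax)&(b[...,0]<.053)&(b[...,0]>-.16)&(abs(b[...,1])<.2)
    bright=m&br
    n,l,s,_=cv2.connectedComponentsWithStats(cv2.dilate(bright.astype(np.uint8),np.ones((3,3))))
    i=1+np.argmax(s[1:,4]); k=bright&(l==i); p=b[k].astype(np.float32)
    (cx,cy),(a,w),_=r=cv2.minAreaRect(p); bx=cv2.boxPoints(r); e=max([bx[1]-bx[0],bx[2]-bx[1]],key=np.linalg.norm); e=e*np.sign(e[1])
    o=get_obs();T=np.array(o["ee_pos"]);q=(T[:2]-B)
    print("clock",o["clock"],"F",np.round(o["contact_force"],1),"tcp",np.round(T,4),"tcp bay",np.round([q@U,q@V],4))
    print("scene rail bay c",np.round([cx,cy],4),"yaw",round(float(np.arctan2(-e[0],e[1])),3),"size",np.round(sorted((a,w)),3),"n",len(p))
    print("corners",np.round(bx,3).tolist())
    return im
E
python3 -c "
from h import *
rs()"
```

```text
clock 7.45 F [ 1.  -0.1 -0.7] tcp [ 0.5115 -0.0372  0.0036] tcp bay [-0.0947 -0.0327]
scene rail bay c [-0.1061 -0.0351] yaw -0.277 size [0.034 0.199] n 491
corners [[-0.15000000596046448, -0.12600000202655792], [-0.11699999868869781, -0.13600000739097595], [-0.06199999898672104, 0.0560000017285347], [-0.0949999988079071, 0.06499999761581421]]
```

Run:
```python
from h import *
im,d=capture("scene")
save("scene","p3",cv2.resize(im[155:235,160:260],None,fx=8,fy=8,interpolation=cv2.INTER_CUBIC))
c=calibration("scene");R=np.array(c["R"]);t=np.array(c["t"])
v,u=np.mgrid[0:384,0:512]; W=(np.stack([(u-c["cx"])/c["fx"]*d,(v-c["cy"])/c["fy"]*d,d],-1)-t)@R
T=np.array(get_obs()["ee_pos"]); 
b=(W-T)
for y0 in np.arange(-.08,.08,.01):
    m=(abs(b[...,0])<.03)&(b[...,1]>y0)&(b[...,1]<y0+.01)&(W[...,2]>.028)&(W[...,2]<.1)
    if m.sum()>3: print(round(y0,2),m.sum(),"zmin",W[m][:,2].min(), "x",b[m][:,0].min(),b[m][:,0].max())
```

```text
-0.08 15 zmin 0.07897959622016809 x -0.015858867299256063 0.005381385365475833
-0.07 22 zmin 0.0725209907116527 x -0.019137800937340133 0.008179689638714849
-0.06 43 zmin 0.03330748084735986 x -0.01453950843953955 0.010270101594749947
-0.05 76 zmin 0.032342593358375096 x -0.017031704820108795 0.011519298884461682
-0.04 31 zmin 0.07945184671155127 x -0.015321497426816322 0.016631923707672636
-0.03 4 zmin 0.09128681569688264 x -0.005392708702311011 0.015663854312292336
-0.01 7 zmin 0.0924429721664729 x 0.00874480156843882 0.011880841029068945
-0.0 6 zmin 0.09056791334260254 x 0.009958106021775381 0.013192285764297984
0.02 5 zmin 0.0949826472961138 x 0.01863370610334969 0.022212058316117944
0.03 19 zmin 0.0822918855211427 x 0.004222498041469125 0.022926117789612288
0.04 65 zmin 0.03212868931221292 x -0.004041360910068459 0.022706262744541572
0.05 42 zmin 0.03957232632616956 x -0.003658242391669342 0.01982138653605381
0.06 24 zmin 0.07490945281199982 x 0.0002128178473028708 0.02337213147083561
0.07 4 zmin 0.08134921809282603 x 0.019454347854758747 0.021719037073397618
```

View pics/p3.png

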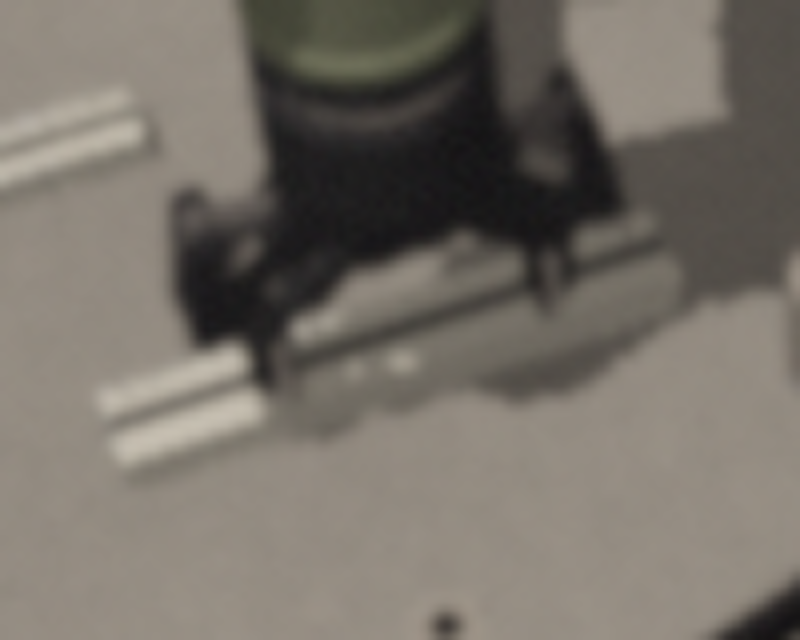

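The picture shows both open fingertips standing on top of the rail, at crop (265,365) and (550,290). They end much higher than I assumed. I'll lift, back off, shut the gripper and measure the tip height.

jog_arm([
  [0, 0, 0.7, 0, -1],
  [0, 0, 0.8, 0, 1],
  [-0.5, 0, 0.5, 0, 1],
  [-1, 0, 0, 0, 1],
  [-0.7, 0, 0, 0, 1],
  [0, 0, 0, 0, 1],
  [0, 0, 0, 0, 1],
  [0, 0, 0, 0, 1],
  [0, 0, 0, 0, 1],
  [0, 0, 0, 0, 1],
])

```text
clock: 8.5
ee_pos: [0.4445, -0.0373, 0.0633]
eef_rot: [[0.994, -0.114, 0.0], [-0.114, -0.994, -0.0], [0.0, 0.0, -1.0]]
contact_force: [-0.1, 0.1, 1.0]
gripper_width: 0.003
```

Run:
```python
from h import *
rs()
im,d=capture("scene")
c=calibration("scene");R=np.array(c["R"]);t=np.array(c["t"])
v,u=np.mgrid[0:384,0:512]; W=(np.stack([(u-c["cx"])/c["fx"]*d,(v-c["cy"])/c["fy"]*d,d],-1)-t)@R
T=np.array(get_obs()["ee_pos"]); b=(W-T); print(T,get_obs()["gripper_width"])
m=(abs(b[...,0])<.05)&(abs(b[...,1])<.06)&(W[...,2]>.01)
for z in np.arange(-.04,.06,.005):
    k=m&(b[...,2]>z)&(b[...,2]<z+.005)
    if k.sum(): print(round(z,3),k.sum(),np.round([b[k][:,0].min(),b[k][:,0].max(),b[k][:,1].min(),b[k][:,1].max()],3))
```

```text
clock 8.55 F [ 0.2  0.1 -0.6] tcp [ 0.4443 -0.0372  0.0633] tcp bay [-0.161  -0.0219]
scene rail bay c [-0.1063 -0.0346] yaw -0.275 size [0.036 0.2  ] n 786
corners [[-0.1509999930858612, -0.12600000202655792], [-0.11599999666213989, -0.13600000739097595], [-0.06199999898672104, 0.05700000002980232], [-0.09600000083446503, 0.06700000166893005]]
[ 0.44416415 -0.03719053  0.06320968] 0.0030275732446209485
-0.04 20 [ 0.04   0.05  -0.058  0.032]
0.015 5 [ 0.006  0.012 -0.011  0.004]
0.02 11 [-0.003  0.012 -0.012  0.012]
0.025 14 [ 0.005  0.012 -0.013  0.01 ]
0.03 12 [-0.006  0.013 -0.012  0.013]
0.035 15 [-0.006  0.013 -0.013  0.014]
0.04 11 [ 0.005  0.013 -0.013  0.009]
0.045 8 [-0.011  0.012 -0.013  0.011]
0.05 12 [ 0.     0.014 -0.005  0.01 ]
0.055 22 [ 0.     0.016 -0.024  0.027]
```

Measured by depth, the shut tips sit about 14 mm above the reported TCP instead of 8 mm below it, so the tool is roughly 20 mm higher than its reading. I'll descend in small steps watching the force, with the fingers half open for a stable two-tip push.

jog_arm([
  [0, 0, -0.6, 0, 0],
  [0, 0, -0.6, 0, 0],
  [0, 0, -0.6, 0, 0],
  [0, 0, -0.2, 0, 0],
  [0, 0, -0.1, 0, 0],
  [0, 0, -0.1, 0, 0],
  [0, 0, -0.1, 0, 0],
  [0, 0, 0, 0, 0],
])

```text
clock: 9.4
ee_pos: [0.444, -0.0372, -0.0055]
eef_rot: [[0.993, -0.114, 0.001], [-0.114, -0.993, -0.0], [0.001, 0.0, -1.0]]
contact_force: [-0.4, 0.0, -0.1]
gripper_width: 0.5
```

```bash
cat >> h.py <<'E'
def tips(w=.06):
    im,d=capture("scene"); c=calibration("scene");R=np.array(c["R"]);t=np.array(c["t"])
    v,u=np.mgrid[0:384,0:512]; W=(np.stack([(u-c["cx"])/c["fx"]*d,(v-c["cy"])/c["fy"]*d,d],-1)-t)@R
    o=get_obs();T=np.array(o["ee_pos"]);b=W-T;print("tcp",T,"F",np.round(o["contact_force"],1),"w",o["gripper_width"])
    m=(abs(b[...,0])<.024)&(abs(b[...,1])<w)&(W[...,2]>.003)&(im.max(2)<90)
    for z in np.arange(.0,.05,.004):
        k=m&(W[...,2]>z)&(W[...,2]<z+.004)
        if k.sum(): print("z",round(z,3),k.sum(),np.round([b[k][:,0].min(),b[k][:,0].max(),b[k][:,1].min(),b[k][:,1].max()],3))
E
python3 -c "
from h import *
tips()"
```

```text
tcp [ 0.44406514 -0.03723986 -0.00540733] F [0.2 0.1 0.4] w 0.49800920028900614
z 0.0 2 [-0.007 -0.003 -0.015  0.015]
z 0.004 4 [-0.016  0.018 -0.027  0.052]
z 0.012 4 [ 0.005  0.015 -0.023  0.023]
z 0.016 5 [-0.004  0.016 -0.03   0.026]
z 0.02 14 [-0.003  0.016 -0.033  0.035]
z 0.024 9 [ 0.003  0.018 -0.035  0.029]
z 0.028 12 [-0.004  0.014 -0.034  0.032]
z 0.032 9 [ 0.003  0.016 -0.033  0.03 ]
z 0.036 7 [-0.006  0.013 -0.03   0.033]
z 0.04 10 [ 0.001  0.015 -0.034  0.033]
z 0.044 5 [-0.004  0.008 -0.025  0.023]
z 0.048 9 [ 0.008  0.016 -0.034  0.04 ]
```

jog_arm([
  [0.2, 0, -0.1, 0, 0],
  [0.3, 0, -0.1, 0, 0],
  [0.3, -0.03, 0, 0, 0],
  [0.2, -0.03, 0, 0, 0],
  [0.2, 0.0, 0, 0, 0],
  [0.2, 0.02, 0, 0, 0],
  [0.2, 0.02, 0, 0, 0],
  [0.2, 0.02, 0, 0, 0],
  [0.2, 0.02, 0, 0, 0],
  [0, 0, 0, 0, 0],
])

```text
clock: 10.45
ee_pos: [0.5055, -0.0367, -0.0114]
eef_rot: [[0.994, -0.114, 0.002], [-0.114, -0.994, -0.0], [0.003, 0.0, -1.0]]
contact_force: [-0.3, -0.6, 1.3]
gripper_width: 0.504
```

```bash
python3 -c "
from h import *
rs()"
```

```text
clock 10.5 F [-0.2  0.5  0.6] tcp [ 0.5052 -0.0367 -0.0113] tcp bay [-0.1008 -0.0312]
scene rail bay c [-0.0764 -0.037 ] yaw -0.275 size [0.039 0.2  ] n 773
corners [[-0.12200000137090683, -0.12800000607967377], [-0.08500000089406967, -0.13899999856948853], [-0.03099999949336052, 0.05400000140070915], [-0.06800000369548798, 0.06499999761581421]]
```

jog_arm([
  [0.2, -0.04, 0, 0, 0],
  [0.2, -0.04, 0, 0, 0],
  [0.2, -0.04, 0, 0, 0],
  [0.2, 0, 0, 0, 0],
  [0.2, 0, 0, 0, 0],
  [0.2, 0.02, 0, 0, 0],
  [0.2, 0.03, 0, 0, 0],
  [0.2, 0.03, 0, 0, 0],
  [0.1, 0.02, 0, 0, 0],
  [0, 0, 0, 0, 0],
])

```text
clock: 11.5
ee_pos: [0.5559, -0.0371, -0.0114]
eef_rot: [[0.994, -0.114, 0.002], [-0.114, -0.994, -0.0], [0.002, 0.0, -1.0]]
contact_force: [0.6, -0.5, 0.3]
gripper_width: 0.501
```

```bash
python3 -c "
from h import *
im=rs()
save('scene','p4',cv2.resize(im[140:280,150:320],None,fx=4,fy=4,interpolation=cv2.INTER_CUBIC))"
```

```text
clock 11.55 F [-0.  -0.1 -0.1] tcp [ 0.5558 -0.0371 -0.0113] tcp bay [-0.051  -0.0399]
scene rail bay c [-0.0266 -0.0456] yaw -0.276 size [0.037 0.201] n 823
corners [[-0.07199999690055847, -0.13699999451637268], [-0.035999998450279236, -0.1469999998807907], [0.01899999938905239, 0.04600000008940697], [-0.017000000923871994, 0.0560000017285347]]
```

View pics/p4.png

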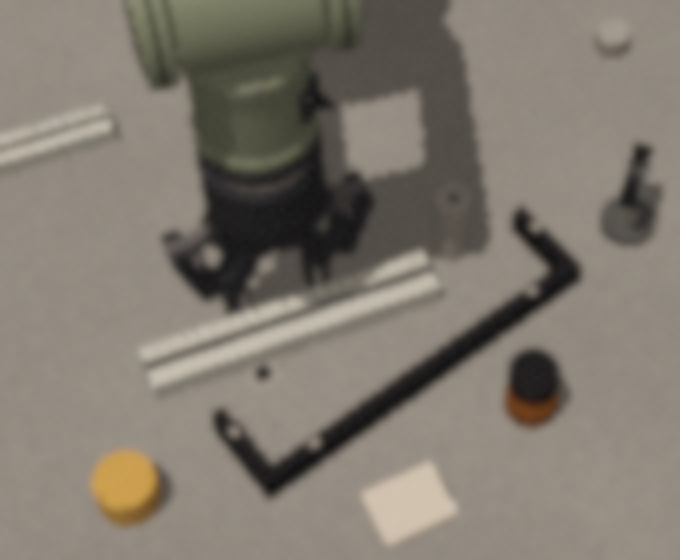

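The rail's left end is entering the mouth to the right of the post, at crop (430,270), and is clear of it.

jog_arm([
  [0.17, 0.03, 0, 0, 0],
  [0.17, 0.03, 0, 0, 0],
  [0.17, 0.03, 0, 0, 0],
  [0.17, 0.03, 0, 0, 0],
  [0, 0, 0, 0, 0],
])

```text
clock: 12.05
ee_pos: [0.5767, -0.0335, -0.0115]
eef_rot: [[0.993, -0.114, 0.002], [-0.114, -0.993, -0.0], [0.002, -0.0, -1.0]]
contact_force: [-0.2, -0.3, 0.3]
gripper_width: 0.499
```

```bash
python3 -c "
from h import *
rs()"
```

```text
clock 12.1 F [ 0.9 -0.6  0.6] tcp [ 0.5766 -0.0335 -0.0115] tcp bay [-0.0299 -0.0397]
scene rail bay c [-0.0049 -0.0459] yaw -0.282 size [0.036 0.2  ] n 838
corners [[-0.05000000074505806, -0.13699999451637268], [-0.014999999664723873, -0.1469999998807907], [0.03999999910593033, 0.04500000178813934], [0.004999999888241291, 0.054999999701976776]]
```

jog_arm([
  [-0.35, 0.03, 0, 0, 0],
  [-0.35, 0.03, 0.3, 0, 0.5],
  [0, 0, 0.8, 0, 1],
  [0, -0.5, 0.9, 0, 1],
  [0.2, -1, 0, 0, 1],
  [0.4, -1, 0, 0, 1],
  [0.3, -1, 0, 0, 1],
  [0.15, -0.8, -0.4, 0, 1],
  [0, -0.18, -0.8, 0, 1],
  [0, 0, -0.5, 0, 1],
])

```text
clock: 13.1
ee_pos: [0.5846, -0.1671, -0.0039]
eef_rot: [[0.993, -0.116, -0.001], [-0.116, -0.993, 0.0], [-0.001, -0.0, -1.0]]
contact_force: [-1.0, -0.7, 0.9]
gripper_width: -0.001
```

```bash
python3 -c "
from h import *
rs();tips(.03)"
```

```text
clock 13.15 F [-1.5  0.8 -1.9] tcp [ 0.5823 -0.1652 -0.0069] tcp bay [-0.0456 -0.1705]
scene rail bay c [-0.0025 -0.0464] yaw -0.261 size [0.034 0.2  ] n 684
corners [[-0.04500000178813934, -0.1379999965429306], [-0.012000000104308128, -0.1469999998807907], [0.03999999910593033, 0.04600000008940697], [0.007000000216066837, 0.05400000140070915]]
tcp [ 0.58231906 -0.16453525 -0.00588402] F [-0.7  0.4  0.3] w 0.0034844115465064666
z 0.0 2 [-0.016  0.002 -0.014 -0.011]
z 0.008 1 [ 0.005  0.005 -0.008 -0.008]
z 0.012 4 [ 0.005  0.011 -0.012  0.008]
z 0.016 6 [ 0.006  0.011 -0.004  0.011]
z 0.02 10 [ 0.006  0.014 -0.012  0.03 ]
z 0.024 7 [ 0.006  0.014 -0.014  0.007]
z 0.028 7 [ 0.006  0.012 -0.013  0.012]
z 0.032 9 [ 0.006  0.014 -0.012  0.011]
z 0.036 5 [ 0.009  0.012 -0.006  0.008]
z 0.04 9 [-0.009  0.012 -0.007  0.002]
z 0.044 13 [-0.008  0.013 -0.02   0.011]
z 0.048 8 [-0.001  0.016 -0.018  0.027]
```

jog_arm([
  [0.23, 0, 0, 0, 1],
  [0.04, 0.3, 0, 0, 1],
  [0.02, 0.2, 0, 0, 1],
  [0.02, 0.2, 0, 0, 1],
  [0.01, 0.2, 0, 0, 1],
  [0.01, 0.2, 0, 0, 1],
  [0.01, 0.2, 0, 0, 1],
  [0, 0, 0, 0, 1],
])

```text
clock: 14.0
ee_pos: [0.5968, -0.1268, -0.0018]
eef_rot: [[0.994, -0.113, 0.002], [-0.113, -0.994, -0.0], [0.002, 0.0, -1.0]]
contact_force: [0.1, -2.2, 4.0]
gripper_width: -0.003
```

```bash
python3 -c "
from h import *
rs()"
```

```text
clock 14.05 F [ 0.7 -2.1  4. ] tcp [ 0.5966 -0.1268 -0.002 ] tcp bay [-0.0252 -0.135 ]
scene rail bay c [ 0.001  -0.0239] yaw -0.28 size [0.034 0.198] n 581
corners [[-0.0430000014603138, -0.11400000005960464], [-0.009999999776482582, -0.12399999797344208], [0.04500000178813934, 0.06700000166893005], [0.012000000104308128, 0.07599999755620956]]
```

jog_arm([
  [0, 0.1, 0.07, 0, 1],
  [0, 0.2, 0, 0, 1],
  [-0.01, 0.2, 0, 0, 1],
  [-0.01, 0.2, 0, 0, 1],
  [0, 0.1, 0, 0, 1],
  [0, 0, 0, 0, 1],
])

```text
clock: 14.65
ee_pos: [0.5947, -0.1019, -0.001]
eef_rot: [[0.994, -0.113, -0.001], [-0.113, -0.994, 0.001], [-0.001, -0.001, -1.0]]
contact_force: [-0.1, 0.3, -0.8]
gripper_width: -0.001
```

```bash
python3 -c "
from h import *
im=rs()
save('scene','p5',cv2.resize(im[140:280,150:320],None,fx=4,fy=4,interpolation=cv2.INTER_CUBIC))"
```

```text
clock 14.7 F [-0.8 -0.1  0.2] tcp [ 0.5947 -0.102  -0.001 ] tcp bay [-0.0231 -0.1102]
scene rail bay c [0.0056 0.0005] yaw -0.293 size [0.033 0.197] n 568
corners [[-0.039000000804662704, -0.08900000154972076], [-0.007000000216066837, -0.0989999994635582], [0.05000000074505806, 0.09000000357627869], [0.017999999225139618, 0.10000000149011612]]
```

View pics/p5.png

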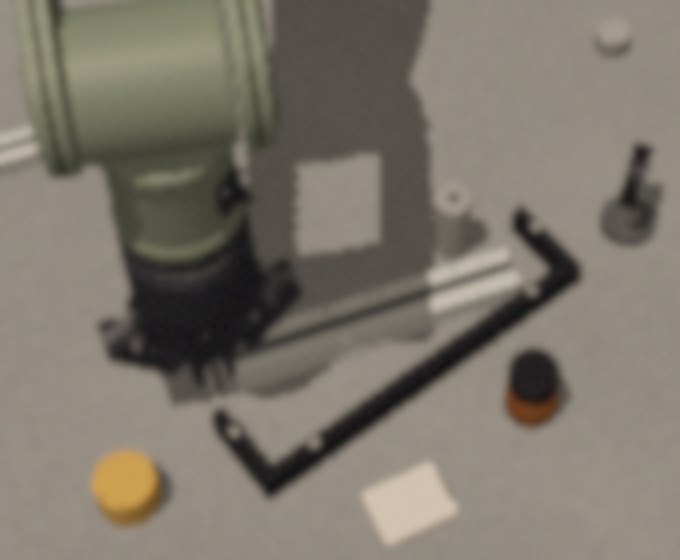

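The left end is now behind the post, at crop (510,265), with the rail centre at bay (5,0) mm and yaw −0.29. Next I'll move behind the right end and swing it in.

jog_arm([
  [0, -0.5, 0, 0, 1],
  [0, 0, 0.8, 0, 1],
  [-0.3, 0, 0.8, 0.2, 1],
  [-0.8, 0.3, 0, 0.2, 1],
  [-0.4, 0.8, 0, 0.2, 1],
  [0, 0.8, 0, 0.2, 1],
  [0.2, 0.4, -0.3, 0.1, 1],
  [0, 0, -0.8, 0, 1],
  [0, 0, -0.5, 0, 1],
  [0, 0, 0, 0, 1],
])

```text
clock: 15.7
ee_pos: [0.5537, -0.0491, -0.0039]
eef_rot: [[1.0, 0.02, -0.006], [0.02, -1.0, 0.002], [-0.006, -0.002, -1.0]]
contact_force: [1.0, 0.4, 0.8]
gripper_width: 0.0
```

```bash
python3 -c "
from h import *
rs()"
```

```text
clock 15.75 F [ 0.1 -0.3  0.4] tcp [ 0.5549 -0.0494 -0.0025] tcp bay [-0.0538 -0.0518]
scene rail bay c [ 0.0049 -0.0004] yaw -0.297 size [0.034 0.2  ] n 839
corners [[-0.03999999910593033, -0.09099999815225601], [-0.00800000037997961, -0.10100000351667404], [0.05000000074505806, 0.09000000357627869], [0.017999999225139618, 0.10000000149011612]]
```

jog_arm([
  [0.3, 0.05, 0, 0.1, 1],
  [0.2, 0.03, 0, 0.1, 1],
  [0.2, 0.03, 0, 0.1, 1],
  [0.2, 0.03, 0, 0.15, 1],
  [0.2, 0.03, 0, 0.15, 1],
  [0.2, 0.03, 0, 0.15, 1],
  [0.1, 0.02, 0, 0.15, 1],
  [0, 0, 0, 0, 1],
])

```text
clock: 16.55
ee_pos: [0.5992, -0.0424, -0.0005]
eef_rot: [[0.988, 0.156, 0.001], [0.156, -0.988, 0.0], [0.001, 0.0, -1.0]]
contact_force: [-0.9, 0.5, -0.1]
gripper_width: 0.0
```

```bash
python3 -c "
from h import *
rs()"
```

```text
clock 16.6 F [-0.   0.3  0.5] tcp [ 0.5989 -0.0423 -0.0006] tcp bay [-0.0092 -0.052 ]
scene rail bay c [0.0221 0.0042] yaw -0.076 size [0.033 0.2  ] n 673
corners [[-0.0020000000949949026, -0.09399999678134918], [0.03099999949336052, -0.09700000286102295], [0.04600000008940697, 0.10300000011920929], [0.013000000268220901, 0.10499999672174454]]
```

jog_arm([
  [0.15, 0.025, 0, 0.05, 1],
  [0.15, 0.025, 0, 0, 1],
  [0.1, 0.02, 0, 0, 1],
  [0.06, 0.01, 0, 0, 1],
  [0, 0, 0, 0, 1],
])

```text
clock: 17.1
ee_pos: [0.6124, -0.0401, -0.0007]
eef_rot: [[0.987, 0.163, 0.0], [0.163, -0.987, 0.0], [0.0, -0.0, -1.0]]
contact_force: [-0.0, -0.4, -1.0]
gripper_width: 0.003
```

```bash
python3 -c "
from h import *
rs()"
```

```text
clock 17.15 F [-0.2 -0.4  0.1] tcp [ 6.124e-01 -4.000e-02 -6.000e-04] tcp bay [ 0.0045 -0.052 ]
scene rail bay c [0.0277 0.0063] yaw 0.021 size [0.037 0.201] n 607
corners [[0.007000000216066837, 0.10700000077486038], [0.010999999940395355, -0.0949999988079071], [0.04800000041723251, -0.09399999678134918], [0.04399999976158142, 0.10700000077486038]]
```

jog_arm([
  [-0.39, -0.065, 0, 0, 1],
  [-0.11, 0.66, 0, 0, 1],
  [-0.11, 0.66, 0, 0, 1],
  [-0.11, 0.66, 0, 0, 1],
  [-0.11, 0.66, 0, 0, 1],
  [0.2, 0.033, 0, 0, 1],
  [0.2, 0.033, 0, 0, 1],
  [0.13, 0.02, 0, 0, 1],
  [0, 0, 0, 0, 1],
])

```text
clock: 18.05
ee_pos: [0.604, 0.039, -0.0006]
eef_rot: [[0.987, 0.162, 0.001], [0.162, -0.987, -0.0], [0.001, 0.0, -1.0]]
contact_force: [-1.0, 0.4, 0.3]
gripper_width: -0.002
```

```bash
python3 -c "
from h import *
rs()"
```

```text
clock 18.1 F [-0.5 -0.   1.1] tcp [ 6.04e-01  3.89e-02 -6.00e-04] tcp bay [0.0089 0.0273]
scene rail bay c [0.0342 0.0041] yaw -0.003 size [0.037 0.201] n 733
corners [[0.014999999664723873, -0.09600000083446503], [0.052000001072883606, -0.09600000083446503], [0.05299999937415123, 0.10499999672174454], [0.01600000075995922, 0.10499999672174454]]
```

jog_arm([
  [0.05, 0.008, 0, 0, 1],
  [0.05, 0.008, 0, 0, 1],
  [0.03, 0.005, 0, 0, 1],
  [0, 0, 0, 0, 1],
])

```text
clock: 18.5
ee_pos: [0.6064, 0.0398, -0.0007]
eef_rot: [[0.987, 0.162, -0.001], [0.162, -0.987, -0.001], [-0.001, 0.0, -1.0]]
contact_force: [-5.1, -3.4, 2.4]
gripper_width: 0.0
```

jog_arm([
  [-0.39, -0.065, 0, 0, 1],
  [0.11, -0.66, 0, 0, 1],
  [0.11, -0.66, 0, 0, 1],
  [0.11, -0.66, 0, 0, 1],
  [0.12, -0.75, 0, 0, 1],
  [0.15, 0.025, 0, 0, 1],
  [0.14, 0.023, 0, 0, 1],
  [0.07, 0.011, 0, 0, 1],
  [0.03, 0.005, 0, 0, 1],
  [0, 0, 0, 0, 1],
])

```text
clock: 19.5
ee_pos: [0.6203, -0.0408, -0.0008]
eef_rot: [[0.987, 0.164, -0.0], [0.164, -0.987, 0.0], [-0.0, -0.0, -1.0]]
contact_force: [-1.4, 0.0, 0.5]
gripper_width: 0.001
```

```bash
python3 -c "
from h import *
rs()"
```

```text
clock 19.55 F [-0.9 -0.7 -0.3] tcp [ 0.6203 -0.0408 -0.0008] tcp bay [ 0.0121 -0.054 ]
scene rail bay c [0.038 0.004] yaw -0.002 size [0.03 0.2 ] n 511
corners [[0.023000000044703484, -0.09600000083446503], [0.05299999937415123, -0.09600000083446503], [0.05299999937415123, 0.10400000214576721], [0.023000000044703484, 0.10400000214576721]]
```

jog_arm([
  [0.03, 0.005, 0, 0, 1],
  [0.03, 0.005, 0, 0, 1],
  [0.02, 0.003, 0, 0, 1],
  [0, 0, 0, 0, 1],
])

```text
clock: 19.95
ee_pos: [0.6211, -0.0408, -0.0008]
eef_rot: [[0.987, 0.163, -0.004], [0.163, -0.987, 0.001], [-0.004, -0.001, -1.0]]
contact_force: [-5.7, -0.8, 4.2]
gripper_width: -0.001
```

Firm against the wall at both spots. Backing off and lifting clear.

jog_arm([
  [-0.4, -0.065, 0, 0, 1],
  [-0.4, -0.06, 0, 0, 1],
  [0, 0, 0.7, 0, 1],
  [0, 0, 1, 0, 1],
  [-0.3, -0.3, 1, 0, 1],
  [-0.6, -1, 1, 0, 1],
  [-0.6, -1, 1, 0, 1],
  [-0.6, -1, 0, 0, 1],
  [-0.6, -1, 0, 0, 1],
  [-0.6, -1, 0, 0, 1],
])

```text
clock: 20.95
ee_pos: [0.5002, -0.2053, 0.1413]
eef_rot: [[0.987, 0.163, 0.003], [0.163, -0.987, -0.001], [0.003, 0.002, -1.0]]
contact_force: [-0.0, -0.3, -0.2]
gripper_width: 0.004
```

jog_arm([
  [-0.6, -1, 0, 0, 1],
  [-0.6, -1, 0, 0, 1],
  [-0.6, -1, 0, 0, 1],
  [-0.6, -1, 0, 0, 1],
  [-0.6, -1, 0, 0, 1],
  [-0.6, -1, 0, 0, 1],
  [-0.4, -0.6, 0, 0, 1],
  [0, 0, 0, 0, 1],
])

```text
clock: 21.75
ee_pos: [0.3791, -0.405, 0.1409]
eef_rot: [[0.987, 0.159, 0.002], [0.159, -0.987, -0.003], [0.001, 0.003, -1.0]]
contact_force: [0.4, 0.6, -0.5]
gripper_width: -0.002
```

```bash
python3 -c "
from h import *
rs(); report('p6')"
```

```text
clock 21.8 F [-0.7  0.3 -0.2] tcp [ 0.3798 -0.4033  0.1406] tcp bay [-0.284  -0.3727]
scene rail bay c [0.0377 0.0045] yaw -0.002 size [0.03 0.2 ] n 730
corners [[0.02199999988079071, -0.0949999988079071], [0.05299999937415123, -0.0949999988079071], [0.05299999937415123, 0.10400000214576721], [0.023000000044703484, 0.10400000214576721]]
clock 21.85 F [-0.1  0.6  0.4] tcp [ 0.3802 -0.4022  0.1405] tcp bay [-0.2835 -0.3716]
rail (array([0.6387099 , 0.02086534]), np.float32(0.16689058), [0.03861622512340546, 0.20218157768249512]) bay [0.0403 0.0039 0.0039]
```

View pics/p6.png

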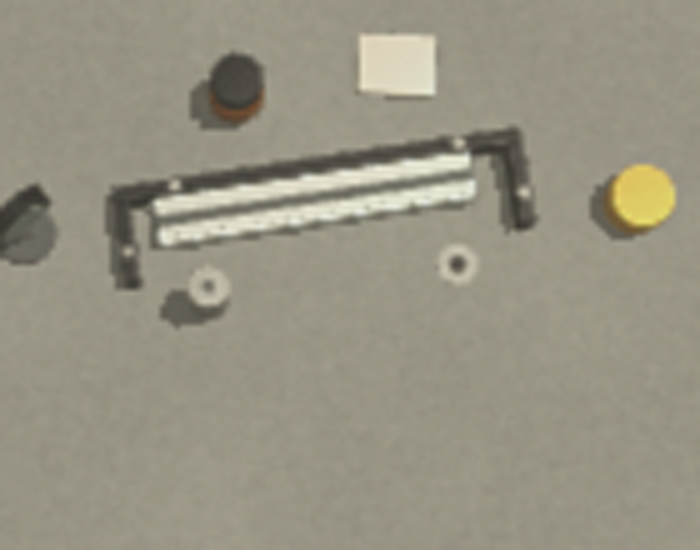

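The rail lies flush along the back wall, from crop (155,225) to (472,170). The post, jar, tile, weight and lens are where they were, and the arm is clear.

```bash
python3 -c "
from workcell import *
print(finish_job())"
```

```text
the job is handed in; nothing more can be done
None
```

The rail is in the bay, flush along the back wall, and the job is handed in at about 22 s on the robot's clock. I pushed it with the fingertips only. The left end went in behind the post first, then I pushed the right end face to slide the rail left, swung the right end in, and pressed it against the back wall at two spots.

**Final checks:**
- **Position:** scene depth puts the rail centre at bay (38, 4) mm, against 37 mm for flush. The rail spans y from −95 to +104 mm.
- **Angle:** the yaw from the bay is −0.002 rad by scene depth and +0.004 rad by the top camera.
- **Contact:** pressing near each end met firm resistance of about 5 to 6 N. The arm was well clear when I handed in.
- **Bystanders:** the jar, tile, weight, post and lens look unmoved in the last picture. I did not check the collar, driver and tray separately, but the arm worked away from them.

**What disagreed or failed:**
- **First two pushes:** the fingertips rode over the top of the rail and moved it only a few millimetres, with almost no force. The tips stand about 20 mm higher than the reported tool position implies, so I measured them by depth and pushed lower.
- **Top camera:** its outline fit puts the rail centre at x = 40 mm and its width at 39 mm, because the threshold also caught bright pixels around the rail. I trusted the scene depth instead.

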